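# Click the vegetable cutter round to the pan

## Task

The vegetable cutter stands on a swivel base that clicks into a stop every 30 degrees. It has an upright wooden knob to turn it by. Turn it as many clicks as it takes until its chute points at the wide, shallow round pan (not at the deep pot or the square tray), and let go of it with the cutter resting in that click. Do not push the pan about: it stays where it stands.

Things in the scene. Friction and masses are not known exactly. Their poses are not given: they have to be found in the camera images.
- cutter (a joint): cutter's angle on its swivel base, rad, growing anticlockwise from above. Click stops at -90, -60, -30, 0, 30, 60, 90 degrees, hard stops at +-95. A spring pawl pulls it into the nearest stop; the hump between stops takes about 4 N at the knob. It starts in the stop at -90; the pan stands in line with stop -30, +30 or +90, within about 4 degrees, pot and tray with the two others
- cutter_axis (a point): point on the cutter's upright pivot axis, 80 mm above the table. Its x axis points level along the chute and turns with it, z up. Metal box 66 x 70 mm, hopper 74 x 78 (top at 143 mm), chute 66 mm wide reaching 135 mm from the axis, its end 68 to 94 mm up. Fixed round foot, radius 116 mm, 12 mm high, seven small studs on it marking the stops under the knob's arm
- cutter_knob (a point): middle of the upright round wooden knob that turns the cutter: 26 mm diameter, 72 to 126 mm above the table (this point at 100 mm), 120 mm from the pivot axis on the side opposite to the chute, on a flat steel arm whose top is 53 mm above the table. It spins freely on its stem, like a crank's, so a grip need not turn with the cutter
- pan_mid (a point): centre, half-way up, of the wide shallow round aluminium pan: 156 mm across its rim, 37 mm high, loose on the table, about 215 mm from the pivot axis. The deep round steel pot (96 mm wide, 70 mm high) and the square aluminium tray (125 mm wide, 50 mm high) stand round the cutter at the same distance
Not all that is in view belongs to the job. Leave any green or yellow look-alike of the part that bears pan_mid alone.

How it is judged:
By the outcome, as a careful person would: the job done as asked, in the order asked, and still so for the second after the job is handed in, with the robot touching nothing.
It also fails if it takes over 42 s, if anything falls off the work surface, if the arm or the gripper's body presses on something with over 40 N, if the wrist force passes 120 N, or if a joint passes its speed limit or range.

## Robot

A 7-joint arm with a two-finger parallel gripper is mounted at the origin on the work surface. World frame = base frame: x ahead of the robot, y to its left, z up, the work surface at z = 0. Lengths are in m, angles in rad, forces in N, time in s.
With the tool pointing down it reaches from about 0.425 to 0.925 m from the base axis. Payload 6.8 kg.
Tool frame: the origin (TCP) lies between the finger pads; the fingertips stand r.tcp_to_tips ahead of it and the grasp point (between the pads) lies 3 mm ahead of it (r.tcp_to_tips is the distance from the TCP to the fingertips, in m); z points along the fingers, y is the line along which they close (so a half turn about z gives the same grasp; the last joint's range is limited). The gripper opens to 85 mm and grips with 20 to 120 N. Pads are 22 mm wide; open, the fingers measure 114 mm over their backs; the gripper's body (76 mm by 85 mm) begins 54 mm behind the grasp point. The pads swing forward as they close: fully open they stand 13 mm farther back than shut.
Start: joints at [-1.288, 0.477, 0.022, 1.555, -0.011, 1.109, -0.083], TCP at [0.257, 0.624, 0.227] pointing down, gripper open.
Joint ranges: [-2.96, 2.96], [-0.34, 2.1], [-1.41, 1.46], [0.24, 2.44], [-1.37, 4.51], [0.17, 1.92], [-2.96, 2.96]. Speed limits (rad/s): [2.39, 2.39, 3.14, 3.14, 3.14, 3.14, 3.14].

## Interface

Orientations are given as a rotation vector (axis times angle).
In Python, from bench import r gives the robot as it stands. The module is installed in compiled form; this text tells all that it offers.
- The arm moves only by the tool step_arm, never from a script. Its argument "moves" is a list of rows, each an object of numbers: "rx", "ry", "rz": the turn, a rotation vector about the tool's x, y, z in degrees; "dx", "dy", "dz": the shift along the tool's x, y, z in mm; "gripper": the opening, from -1 (shut) to 1 (fully open). In form: [{"rx": .., "ry": .., "rz": .., "dx": .., "dy": .., "dz": .., "gripper": ..}, ...]. A call has 1 to 20 rows; each row shifts and turns the commanded pose from where the row before left it, along the tool's axes as they then stand; what a row does not reach is not made up. A row lasts 1/8 s, in which the tool goes at most 62.5 mm and 10.7 degrees, less where a joint would pass 70% of its speed; a pose out of reach is approached as far as the arm can. A call is refused whole if a number of a shift passes 62.5 or a number of a turn 10.7, either way. A call with a gripper value outside its range is refused whole. The fingers move at their own pace and stop on an object; "grip_force" is the grip in N (left out, the last holds). Time passes only in rows, so rows that do not move let the fingers close. It gives the time, the measured TCP pose, the force, the opening and the grip force at its end, in the units of the state.
- r.get_obs(): the state, without advancing time (a new reading comes with each control period).
- r.grab_frame(name): name is "side" or "top"; returns the picture (420x560x3 uint8, blue, green, red); there is no depth.
- r.camera_info(name): a dict with "mtx" (3x3 intrinsics, pixels), "rvec" (rotation vector, rad) and "tvec" (3), from world to camera coordinates, as OpenCV has them. Camera axes: x right, y down, z forward; pixel columns grow to the right and rows downward; lengths in m; the calibration is good to about 2 mm. A picture is of the moment at which its call begins. camera_info takes no time and is no camera call.
- r.hand_in(): hands the job in; it is judged then, once.
The state is a dict: "clock": time; "joints": joint angles; "qvel": joint speeds; "tau": joint torques, N m; "tcp_pos": TCP position; "orientation": TCP orientation; "contact_force": force on the tool from outside, world axes, zero at the start; "moment": the same for the moment, N m; "grip_width": finger opening in m; "gripper_force": force on a finger pad.
Only numpy, scipy, OpenCV 4.12 (cv2) and the standard library are available. Lean on these libraries where they do the work, as an engineer would, in place of code of your own. Each camera call takes 0.05 s, during which the arm holds its last target. There are 200 camera calls.

## Working session

There is one attempt and no reset: what is moved stays moved. The work goes in short steps, Python scripts to look and compute and a tool call to move; the robot and the scene stay as the last step left them, time stands still between calls to the robot, and variables do not carry over. Pictures are saved under pics/ and viewed, at most 10 in all, crops included, and the job is handed in when it is done.

Besides the shell and the picture viewer there is one more tool, called after "Call:" by a JSON object that holds its "op" and its "data", one argument or row to a line. step_arm: Moves the arm, as the interface text tells. Its arguments: {"type":"object","properties":{"moves":{"type":"array","items":{"type":"object","properties":{"rx":{"type":"number"},"ry":{"type":"number"},"rz":{"type":"number"},"dx":{"type":"number"},"dy":{"type":"number"},"dz":{"type":"number"},"gripper":{"type":"number"}}}},"grip_force":{"type":"number"}},"required":["moves"]}

```bash
mkdir -p pics
cat > h.py <<'E'
import numpy as np,cv2
from bench import r
def cam(n):
    c=r.camera_info(n);R=cv2.Rodrigues(np.array(c["rvec"],float))[0];return np.array(c["mtx"]),R,np.array(c["tvec"],float).ravel()
def ray(n,px,z):
    K,R,t=cam(n);o=-R.T@t;d=R.T@np.linalg.solve(K,[px[0],px[1],1.]);return o+d*(z-o[2])/d[2]
def proj(n,p):
    K,R,t=cam(n);q=K@(R@np.array(p,float)+t);return q[:2]/q[2]
E
python3 - <<'E'
from h import *
for n in("top","side"): cv2.imwrite(f"pics/{n}0.png",r.grab_frame(n))
o=r.get_obs();print(o["tcp_pos"],o["orientation"],o["grip_width"],r.tcp_to_tips)
for n in("top","side"):
    K,R,t=cam(n);print(n,-R.T@t)
E
```

```text
[0.25692203 0.6236304  0.22614946] [-6.09878403e-01 -3.08162693e+00  2.46867721e-03] 0.08497818754889666 0.022
top [0.51654919 0.09858377 1.24084496]
side [ 0.48239387 -0.68756032  0.74808869]
```

View pics/top0.png

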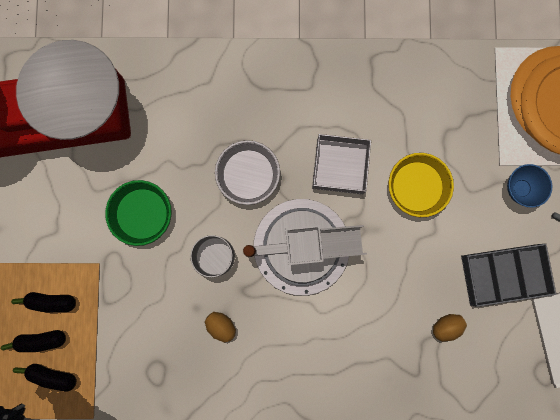

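View pics/side0.png

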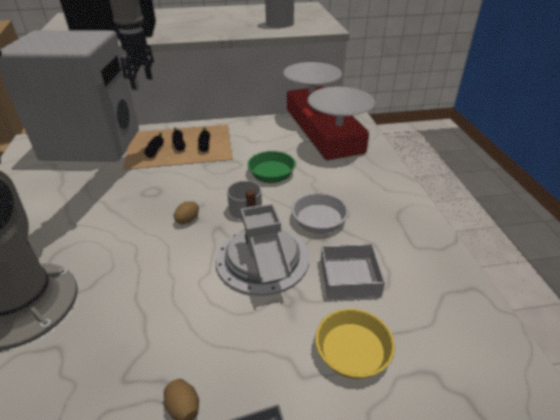

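The three candidates in the top view are:
- **(248,174):** round grey dish, wide and shallow.
- **(214,258):** small round dish. It looks deep in the side view at (244,198), so it is the pot.
- **(341,165):** the square tray.

The green dish at (139,213) and the yellow one at (421,185) are look-alikes. The grey dish at (248,174) fits the pan. I'll confirm that with a crop and measure it.

Run:
```python
from h import *
im=r.grab_frame("top")
cv2.imwrite("pics/crop.png",cv2.resize(im[120:310,170:400],None,fx=3,fy=3,interpolation=cv2.INTER_CUBIC))
P=lambda px,z:ray("top",px,z)
ax=P((302,247),.012);kn=P((249.5,251.5),.126);pan=P((248,172),.037);pot=P((214,257),.07);tr=P((341.5,165),.05)
for n,p in dict(ax=ax,kn=kn,pan=pan,pot=pot,tray=tr).items():
    d=p-ax;print(n,p.round(4),np.hypot(*d[:2]).round(3),np.degrees(np.arctan2(d[1],d[0])).round(1))
print("pan width",P((216,172),.037)-P((280,172),.037),"pot",P((191,257),.07)-P((237,257),.07))
```

```text
ax [0.5476 0.0463 0.012 ] 0.0 0.0
kn [0.5348 0.1648 0.126 ] 0.119 96.1
pan [0.7243 0.1752 0.037 ] 0.219 36.1
pot [0.5232 0.2486 0.07  ] 0.204 96.9
tray [ 0.7393 -0.0455  0.05  ] 0.213 -25.6
pan width [-0.00037956  0.15182463  0.        ] pot [-0.00014922  0.10429857  0.        ]
```

View pics/crop.png

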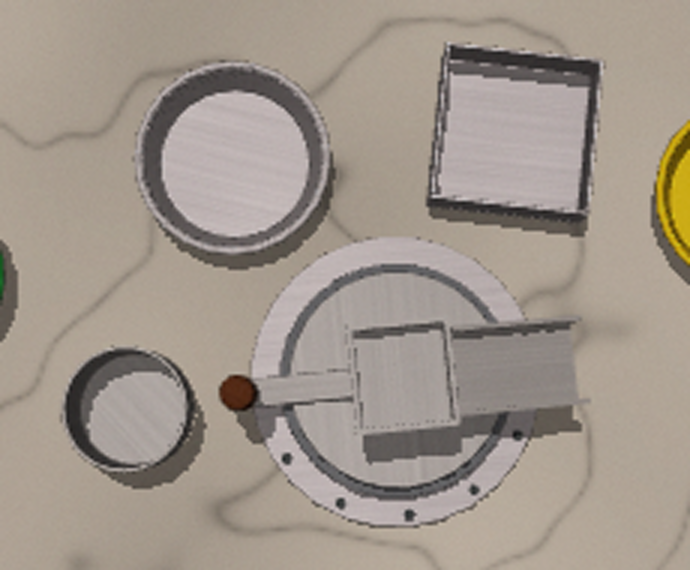

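The crop confirms it. The round dish at top view (248,174) measures about 152 mm wide and is shallow, so it is the pan. Its bearing is 36°, the tray's is -26° and the pot's is 97°. The chute is now at -84°, so the target is stop +30, which means turning +120°. Next I move above the knob.

Call:
{"op": "step_arm", "data": {
  "moves": [
    {"dx": -36,"dy": -26.5},
    {"dx": -36,"dy": -26.5},
    {"dx": -36,"dy": -26.5},
    {"dx": -36,"dy": -26.5},
    {"dx": -36,"dy": -26.5},
    {"dx": -36,"dy": -26.5},
    {"dx": -36,"dy": -26.5},
    {"dx": -36,"dy": -26.5},
    {"dx": -36,"dy": -26.5},
    {"dx": -36,"dy": -26.5},
    {"dx": -36,"dy": -26.5},
    {"dx": -36,"dy": -26.5}
  ],
  "grip_force": 20
}}

```text
invalid input at $.moves[0]: expected keys rx, ry, rz, dx, dy, dz, gripper
```

Call:
{"op": "step_arm", "data": {
  "moves": [
    {"rz": 7.7},
    {"rz": 7.7},
    {"rz": 7.7},
    {"rz": 7.7},
    {"rz": 7.7},
    {"rz": 7.7},
    {"rz": 7.7},
    {"rz": 7.7},
    {},
    {}
  ]
}}

```text
invalid input at $.moves[0]: expected keys rx, ry, rz, dx, dy, dz, gripper
```

Run:
```python
from h import *
o=r.get_obs();p=o["tcp_pos"];print(p,o["orientation"],o["joints"])
im=r.grab_frame("side")
b,g,rr=[im[...,i].astype(int) for i in range(3)]
m=((rr>b+25)&(rr<130)&(rr>g+15)).astype(np.uint8)
m[:170]=0;m[240:]=0;m[:,:220]=0;m[:,290:]=0
v,u=np.nonzero(m);print(len(u),u.mean(),v.mean(),u.min(),u.max(),v.min(),v.max())
print("pred knob mid",proj("side",[.535,.165,.1]),proj("side",[.535,.165,.126]),proj("side",[.535,.165,.072]))
R=cv2.Rodrigues(np.array(o["orientation"]))[0];print(R.T@(np.array([.535,.165,.103])-p)*1000)
cv2.imwrite("pics/s1.png",cv2.resize(im[100:300,150:400],None,fx=3,fy=3))
```

```text
[0.25698817 0.62369331 0.2262599 ] [-6.09973428e-01 -3.08165071e+00  2.10922193e-03] [-1.28806927  0.4776166   0.02235106  1.55618874 -0.01148328  1.10926714
 -0.08311734]
44 250.04545454545453 192.52272727272728 246 254 190 196
pred knob mid [249.57314128 200.49786995] [249.00727106 192.3102962 ] [250.1636742  209.04228835]
[-431.77380669 -318.03124935  123.73617655]
```

View pics/s1.png

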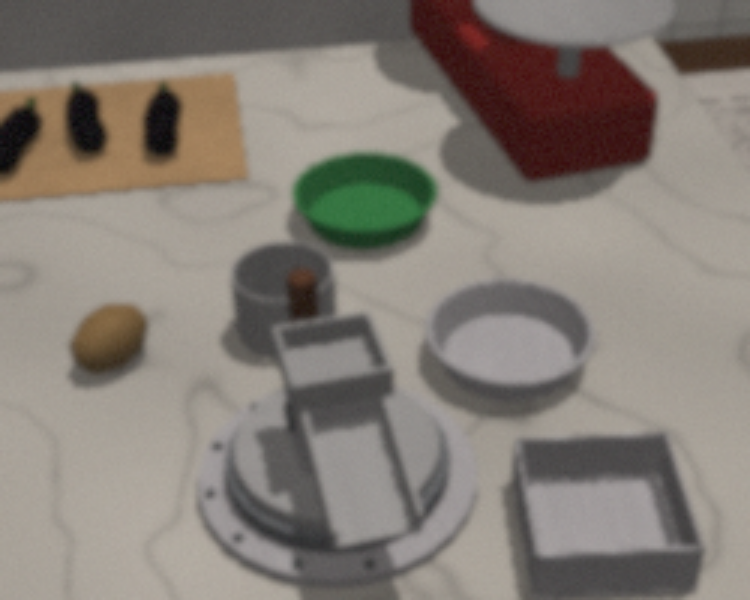

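The side view puts the knob top at about (250,192), and my estimate projects to (249,192), so the two agree. The pan is shallow and the pot is deep. The moves were refused because every row needs all the keys.

Call:
{"op": "step_arm", "data": {
  "moves": [
    {"rx": 0,"ry": 0,"rz": 0,"dx": -36,"dy": -26.5,"dz": 0,"gripper": 1},
    {"rx": 0,"ry": 0,"rz": 0,"dx": -36,"dy": -26.5,"dz": 0,"gripper": 1},
    {"rx": 0,"ry": 0,"rz": 0,"dx": -36,"dy": -26.5,"dz": 0,"gripper": 1},
    {"rx": 0,"ry": 0,"rz": 0,"dx": -36,"dy": -26.5,"dz": 0,"gripper": 1},
    {"rx": 0,"ry": 0,"rz": 0,"dx": -36,"dy": -26.5,"dz": 0,"gripper": 1},
    {"rx": 0,"ry": 0,"rz": 0,"dx": -36,"dy": -26.5,"dz": 0,"gripper": 1},
    {"rx": 0,"ry": 0,"rz": 0,"dx": -36,"dy": -26.5,"dz": 0,"gripper": 1},
    {"rx": 0,"ry": 0,"rz": 0,"dx": -36,"dy": -26.5,"dz": 0,"gripper": 1},
    {"rx": 0,"ry": 0,"rz": 0,"dx": -36,"dy": -26.5,"dz": 0,"gripper": 1},
    {"rx": 0,"ry": 0,"rz": 0,"dx": -36,"dy": -26.5,"dz": 0,"gripper": 1},
    {"rx": 0,"ry": 0,"rz": 0,"dx": -36,"dy": -26.5,"dz": 0,"gripper": 1},
    {"rx": 0,"ry": 0,"rz": 0,"dx": -36,"dy": -26.5,"dz": 0,"gripper": 1}
  ],
  "grip_force": 20
}}

```text
clock: 1.7
tcp_pos: [0.536, 0.1643, 0.227]
orientation: [0.61, 3.082, 0.0]
contact_force: [-0.2, 0.1, -0.4]
grip_width: 0.0857
gripper_force: 0.0
```

Call:
{"op": "step_arm", "data": {
  "moves": [
    {"rx": 0,"ry": 0,"rz": 7.7,"dx": 0,"dy": 0,"dz": 0,"gripper": 1},
    {"rx": 0,"ry": 0,"rz": 7.7,"dx": 0,"dy": 0,"dz": 0,"gripper": 1},
    {"rx": 0,"ry": 0,"rz": 7.7,"dx": 0,"dy": 0,"dz": 0,"gripper": 1},
    {"rx": 0,"ry": 0,"rz": 7.7,"dx": 0,"dy": 0,"dz": 0,"gripper": 1},
    {"rx": 0,"ry": 0,"rz": 7.7,"dx": 0,"dy": 0,"dz": 0,"gripper": 1},
    {"rx": 0,"ry": 0,"rz": 7.7,"dx": 0,"dy": 0,"dz": 0,"gripper": 1},
    {"rx": 0,"ry": 0,"rz": 7.7,"dx": 0,"dy": 0,"dz": 0,"gripper": 1},
    {"rx": 0,"ry": 0,"rz": 7.7,"dx": 0,"dy": 0,"dz": 0,"gripper": 1},
    {"rx": 0,"ry": 0,"rz": 0,"dx": 0,"dy": 0,"dz": 0,"gripper": 1},
    {"rx": 0,"ry": 0,"rz": 0,"dx": 0,"dy": 0,"dz": 0,"gripper": 1}
  ]
}}

```text
clock: 2.95
tcp_pos: [0.5353, 0.1656, 0.2269]
orientation: [-2.099, -2.338, 0.0]
contact_force: [-1.3, 1.0, -0.3]
grip_width: 0.0851
gripper_force: 0.0
```

Run:
```python
from h import *
o=r.get_obs();p=o["tcp_pos"];print(o["clock"],p,o["orientation"],o["joints"])
R=cv2.Rodrigues(np.array(o["orientation"]))[0];print(R.round(3),R.T@(np.array([.535,.165,.103])-p)*1000)
```

```text
2.95 [0.53530365 0.16558271 0.22692221] [-2.09875676e+00 -2.33754202e+00  2.72675380e-04] [-0.74988248  0.30136626  0.41833302  1.85616566 -0.14258695  1.0134829
 -0.16504552]
[[-0.107  0.994 -0.   ]
 [ 0.994  0.107 -0.   ]
 [-0.    -0.    -1.   ]] [ -0.54297099  -0.33892957 123.92230247]
```

Call:
{"op": "step_arm", "data": {
  "moves": [
    {"rx": 0,"ry": 0,"rz": 0,"dx": -0.5,"dy": 0,"dz": 31,"gripper": 1},
    {"rx": 0,"ry": 0,"rz": 0,"dx": 0,"dy": 0,"dz": 31,"gripper": 1},
    {"rx": 0,"ry": 0,"rz": 0,"dx": 0,"dy": 0,"dz": 31,"gripper": 1},
    {"rx": 0,"ry": 0,"rz": 0,"dx": 0,"dy": 0,"dz": 31,"gripper": 1},
    {"rx": 0,"ry": 0,"rz": 0,"dx": 0,"dy": 0,"dz": 0,"gripper": -0.6},
    {"rx": 0,"ry": 0,"rz": 0,"dx": 0,"dy": 0,"dz": 0,"gripper": -0.6},
    {"rx": 0,"ry": 0,"rz": 0,"dx": 0,"dy": 0,"dz": 0,"gripper": -0.6},
    {"rx": 0,"ry": 0,"rz": 0,"dx": 0,"dy": 0,"dz": 0,"gripper": -0.6},
    {"rx": 0,"ry": 0,"rz": 0,"dx": 0,"dy": 0,"dz": 0,"gripper": -0.6},
    {"rx": 0,"ry": 0,"rz": 0,"dx": 0,"dy": 0,"dz": 0,"gripper": -0.6}
  ],
  "grip_force": 20
}}

```text
clock: 4.2
tcp_pos: [0.5374, 0.1655, 0.1045]
orientation: [2.101, 2.333, 0.006]
contact_force: [2.2, -0.4, 6.2]
grip_width: 0.0253
gripper_force: 21.5
```

Call:
{"op": "step_arm", "data": {
  "moves": [
    {"rx": 0,"ry": 0,"rz": -6,"dx": -0.66,"dy": -12.54,"dz": 0,"gripper": -0.6},
    {"rx": 0,"ry": 0,"rz": -6,"dx": -0.66,"dy": -12.54,"dz": 0,"gripper": -0.6},
    {"rx": 0,"ry": 0,"rz": -6,"dx": -0.66,"dy": -12.54,"dz": 0,"gripper": -0.6},
    {"rx": 0,"ry": 0,"rz": -6,"dx": -0.66,"dy": -12.54,"dz": 0,"gripper": -0.6},
    {"rx": 0,"ry": 0,"rz": -6,"dx": -0.66,"dy": -12.54,"dz": 0,"gripper": -0.6},
    {"rx": 0,"ry": 0,"rz": 0,"dx": 0,"dy": 0,"dz": 0,"gripper": -0.6},
    {"rx": 0,"ry": 0,"rz": 0,"dx": 0,"dy": 0,"dz": 0,"gripper": -0.6}
  ]
}}

```text
clock: 5.08
tcp_pos: [0.4795, 0.1433, 0.1045]
orientation: [1.425, 2.796, 0.006]
contact_force: [3.4, -0.2, 7.5]
grip_width: 0.0252
gripper_force: 21.6
```

Run:
```python
from h import *
o=r.get_obs();p=np.array(o["tcp_pos"]);print(o["clock"],p,o["contact_force"],o["grip_width"],o["joints"])
d=p[:2]-[.5476,.0463];print(np.hypot(*d),np.degrees(np.arctan2(d[1],d[0])))
R=cv2.Rodrigues(np.array(o["orientation"]))[0];print(np.degrees(np.arctan2(R[1,0],R[0,0])))
```

```text
5.075 [0.47949672 0.14331663 0.10449607] [ 3.38585517 -0.17999167  7.5080607 ] 0.025155108386661296 [-0.61522583  0.36051851  0.24180748  2.09326053 -0.1320398   0.69713408
  0.34091799]
0.11853388572290129 125.06790819207154
125.9959927386321
```

Going well, with low forces. Now another 60°.

Call:
{"op": "step_arm", "data": {
  "moves": [
    {"rx": 0,"ry": 0,"rz": -6,"dx": -0.66,"dy": -12.54,"dz": 0,"gripper": -0.6},
    {"rx": 0,"ry": 0,"rz": -6,"dx": -0.66,"dy": -12.54,"dz": 0,"gripper": -0.6},
    {"rx": 0,"ry": 0,"rz": -6,"dx": -0.66,"dy": -12.54,"dz": 0,"gripper": -0.6},
    {"rx": 0,"ry": 0,"rz": -6,"dx": -0.66,"dy": -12.54,"dz": 0,"gripper": -0.6},
    {"rx": 0,"ry": 0,"rz": -6,"dx": -0.66,"dy": -12.54,"dz": 0,"gripper": -0.6},
    {"rx": 0,"ry": 0,"rz": 0,"dx": 0,"dy": 0,"dz": 0,"gripper": -0.6},
    {"rx": 0,"ry": 0,"rz": 0,"dx": 0,"dy": 0,"dz": 0,"gripper": -0.6}
  ]
}}

```text
clock: 5.95
tcp_pos: [0.4405, 0.0953, 0.1045]
orientation: [0.652, 3.069, 0.004]
contact_force: [1.9, 1.0, 8.2]
grip_width: 0.0251
gripper_force: 21.7
```

Call:
{"op": "step_arm", "data": {
  "moves": [
    {"rx": 0,"ry": 0,"rz": -6,"dx": -0.66,"dy": -12.54,"dz": 0,"gripper": -0.6},
    {"rx": 0,"ry": 0,"rz": -6,"dx": -0.66,"dy": -12.54,"dz": 0,"gripper": -0.6},
    {"rx": 0,"ry": 0,"rz": -6,"dx": -0.66,"dy": -12.54,"dz": 0,"gripper": -0.6},
    {"rx": 0,"ry": 0,"rz": -6,"dx": -0.66,"dy": -12.54,"dz": 0,"gripper": -0.6},
    {"rx": 0,"ry": 0,"rz": -6,"dx": -0.66,"dy": -12.54,"dz": 0,"gripper": -0.6},
    {"rx": 0,"ry": 0,"rz": 0,"dx": 0,"dy": 0,"dz": 0,"gripper": -0.6},
    {"rx": 0,"ry": 0,"rz": 0,"dx": 0,"dy": 0,"dz": 0,"gripper": -0.6}
  ]
}}

```text
clock: 6.82
tcp_pos: [0.4307, 0.034, 0.1044]
orientation: [-0.164, 3.133, 0.002]
contact_force: [0.8, 2.1, 9.2]
grip_width: 0.0249
gripper_force: 21.9
```

Run:
```python
from h import *
o=r.get_obs();p=np.array(o["tcp_pos"]);print(o["clock"],p,o["contact_force"],o["grip_width"],o["joints"])
d=p[:2]-[.5476,.0463];print(np.hypot(*d),np.degrees(np.arctan2(d[1],d[0])))
R=cv2.Rodrigues(np.array(o["orientation"]))[0];print(np.degrees(np.arctan2(R[1,0],R[0,0])))
```

```text
6.825 [0.43074922 0.03400412 0.10442827] [0.82561239 2.08313393 9.18489273] 0.02485278279611201 [-0.26473614  0.25838533  0.04779037  2.23134739 -0.02130965  0.64798052
  1.47410069]
0.11749593105536871 -173.99303256523058
-173.99000169494974
```

Call:
{"op": "step_arm", "data": {
  "moves": [
    {"rx": 0,"ry": 0,"rz": -6,"dx": -0.66,"dy": -12.54,"dz": 0,"gripper": -0.6},
    {"rx": 0,"ry": 0,"rz": -6,"dx": -0.66,"dy": -12.54,"dz": 0,"gripper": -0.6},
    {"rx": 0,"ry": 0,"rz": -6,"dx": -0.66,"dy": -12.54,"dz": 0,"gripper": -0.6},
    {"rx": 0,"ry": 0,"rz": -6,"dx": -0.66,"dy": -12.54,"dz": 0,"gripper": -0.6},
    {"rx": 0,"ry": 0,"rz": -6,"dx": -0.66,"dy": -12.54,"dz": 0,"gripper": -0.6},
    {"rx": 0,"ry": 0,"rz": 0,"dx": 0,"dy": 0,"dz": 0,"gripper": -0.6},
    {"rx": 0,"ry": 0,"rz": 0,"dx": 0,"dy": 0,"dz": 0,"gripper": -0.6},
    {"rx": 0,"ry": 0,"rz": 0,"dx": 0,"dy": 0,"dz": 0,"gripper": -0.6}
  ]
}}

```text
clock: 7.82
tcp_pos: [0.4529, -0.0239, 0.1045]
orientation: [-0.971, 2.984, -0.0]
contact_force: [0.7, 2.0, 8.8]
grip_width: 0.0251
gripper_force: 21.9
```

Call:
{"op": "step_arm", "data": {
  "moves": [
    {"rx": 0,"ry": 0,"rz": 0,"dx": 0,"dy": 0,"dz": 0,"gripper": 0.5},
    {"rx": 0,"ry": 0,"rz": 0,"dx": 0,"dy": 0,"dz": 0,"gripper": 0.5},
    {"rx": 0,"ry": 0,"rz": 0,"dx": 0,"dy": 0,"dz": 0,"gripper": 0.5},
    {"rx": 0,"ry": 0,"rz": 0,"dx": 0,"dy": 0,"dz": 0,"gripper": 0.5},
    {"rx": 0,"ry": 0,"rz": 0,"dx": 0,"dy": 0,"dz": 0,"gripper": 0.5},
    {"rx": 0,"ry": 0,"rz": 0,"dx": 0,"dy": 0,"dz": -25,"gripper": 0.5},
    {"rx": 0,"ry": 0,"rz": 0,"dx": 0,"dy": 0,"dz": -35,"gripper": 0.5},
    {"rx": 0,"ry": 0,"rz": 0,"dx": 0,"dy": 0,"dz": -40,"gripper": 0.5},
    {"rx": 0,"ry": 0,"rz": 0,"dx": 0,"dy": 0,"dz": 0,"gripper": 0.5},
    {"rx": 0,"ry": 0,"rz": 0,"dx": 0,"dy": 0,"dz": 0,"gripper": 0.5}
  ]
}}

```text
clock: 9.07
tcp_pos: [0.4506, -0.0249, 0.2025]
orientation: [0.971, -2.987, -0.0]
contact_force: [0.1, 0.6, -0.0]
grip_width: 0.0643
gripper_force: 0.0
```

Run:
```python
from h import *
o=r.get_obs();p=np.array(o["tcp_pos"]);print(o["clock"],p,o["contact_force"],o["grip_width"])
im=r.grab_frame("top")
cv2.imwrite("pics/t2.png",cv2.resize(im[120:320,170:430],None,fx=3,fy=3,interpolation=cv2.INTER_CUBIC))
```

```text
9.075 [ 0.45059216 -0.02486954  0.20254933] [ 0.07967085  0.60733706 -0.04506847] 0.06425518303657733
```

View pics/t2.png

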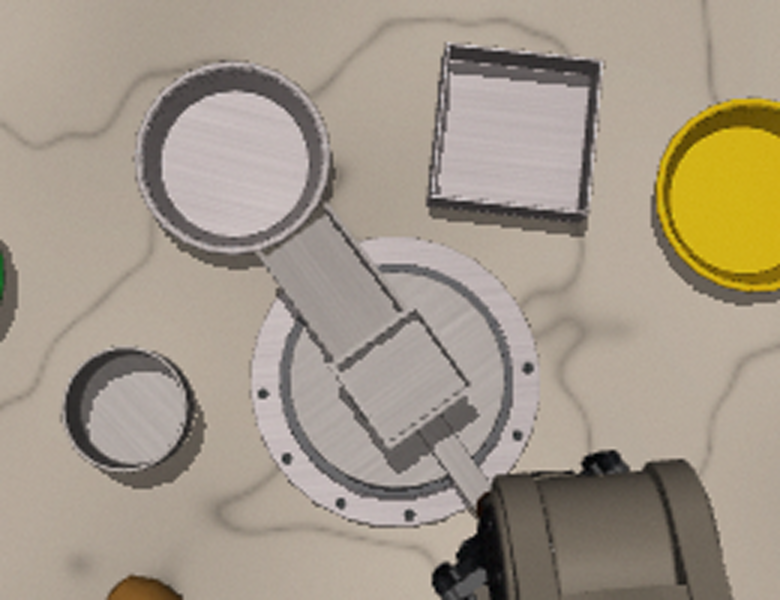

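The chute in the crop, from the box at (403,378) to its end at (293,230), points at the pan. Its edge bears 36.2°, and stop +30 should be at about 36°. The pan hasn't moved and the gripper is clear.

```bash
python3 -c "
from bench import r
print(r.hand_in())"
```

```text
the job is handed in; nothing more can be done
None
```

I turned the cutter four clicks to stop +30 and let go of the knob; its chute points at the wide shallow pan, which has not moved, and the job is handed in (no verdict came back).

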